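# Mark the free play of a lead-screw stage

### The job

Find the free play of the hand slide on the little stage: push its handle gently to the left until it goes solid, then to the right until it goes solid, without forcing the drive. Then slide the front marker to the place where the handle stopped on the left and the rear marker to the place where it stopped on the right, so that the gap between them shows the play. Leave everything else as it stands.

Things in the scene. Friction and masses are not known exactly. Their poses are not given: they have to be found in the camera images.
- stage: Small lead-screw stage, fixed: aluminium base 134 mm (x) by 226 mm (y) by 12 mm; in its middle a grey slotted cover 50 mm wide, 42 mm high, along y; grey drive housing at its +y end, fixed handwheel at -y. Origin: centre of the base's underside. z up, +y to the left as the robot sees it, +x away from the robot (turned up to 0.2 rad). Hand slide and markers move along its y only.
- slide_handle (a point): Centre of the hand slide's black upright handle: 24 mm (stage x) by 14 mm (stage y), from 50 to 92 mm above the worktop, this point at 70 mm. On the stage's centre line (stage x = 0), above a steel cross bar (45 to 50 mm high, 74 mm long along stage x) whose ends point to the markers.
- play_slide (a joint): Hand slide's place along stage y, m, 0 = middle, + left. About 1 N of drag; stays where left. It turns solid 12 to 30 mm left and 12 to 30 mm right of the middle (hidden under the cover, each side differs each time), on a sprung pad of 4 N per mm borne by a collar of the drive; first touch is the end of the play. Over about 14 N shifts the collar and spoils the test; 4 to 8 N is plenty.
- front_tab (a point): Centre of the front marker's black upright tab: 20 mm (stage x) by 12 mm (stage y), from 36 to 90 mm above the worktop, this point at 70 mm. In front of the cover at stage x = -47 mm; slides along stage y on a rail (70 mm either way), about 1.2 N of drag, stays where left. Starts 40 to 55 mm left of the middle. Goes to the stage y that the handle has at first touch on the left.
- rear_tab (a point): The same kind of tab on the rear marker, behind the cover at stage x = +47 mm. Starts 40 to 55 mm right of the middle (-y). Goes to the stage y that the handle has at first touch on the right.
- stain_bottle: Bystander: brown bottle with black cap, 48 mm wide, 105 mm high, loose beside the handwheel end. Origin: centre of its underside.
- cover_slips: Bystander: small white and blue carton 46 x 66 x 30 mm, loose beside the handwheel end. Origin: centre of its underside.

How it is judged:
By the outcome, as a careful person would: the job done as asked, in the order asked, and still so for the second after the job is handed in, with the robot touching nothing.
It also fails if it takes over 59 s, if anything falls off the work surface, if the arm or the gripper's body presses on something with over 40 N, if the wrist force passes 120 N, or if a joint passes its speed limit or range.

### The arm

A 7-joint arm with a two-finger parallel gripper is mounted at the origin on a cart in front of the work surface, level with it; the furniture and walls round the work are solid. World frame = base frame: x ahead of the robot, y to its left, z up, the work surface at z = 0. Lengths are in m, angles in rad, forces in N, time in s.
With the tool pointing down it reaches from about 0.4 to 0.85 m from the base axis. Payload 6.9 kg.
Tool frame: the origin (TCP) lies midway between the tips of the shut fingers; the grasp point (between the pads) lies behind it (ctrl.pinch_z is the z of the grasp point in the tool frame, in m); z points along the fingers, y is the line along which they close (so a half turn about z gives the same grasp; the last joint's range is limited). The gripper opens to 85 mm and grips with 20 to 120 N. Pads are 22 mm wide; open, the fingers measure 114 mm over their backs; the gripper's body (76 mm by 85 mm) begins 54 mm behind the grasp point. The pads swing forward as they close: fully open they stand 13 mm farther back than shut.
Start: joints at [-1.159, 0.507, -0.238, 1.5, 0.126, 1.149, -0.155], TCP at [0.189, 0.596, 0.231] pointing down, gripper open.
Joint ranges: [-3.08, 3.08], [-0.24, 2.05], [-1.43, 1.35], [0, 2.5], [-1.52, 4.66], [0.17, 1.96], [-2.89, 2.89]. Speed limits (rad/s): [2.39, 2.39, 3.14, 3.14, 3.14, 3.14, 3.14].

### API

Orientations are given as a unit quaternion [w, x, y, z].
In Python, from station import ctrl, get_state, vision, ticket, models gives the robot as it stands. Calls block until the motion is done:
- ctrl.movep(position, orientation): joint-space move of the TCP to a pose.
- ctrl.movel(position, frame=None, max_speed=0.15): straight line of the TCP; frame=None keeps the orientation; max_speed is the mean speed in m/s.
- ctrl.set_joints(angles): joint-space move.
- ctrl.ungrasp() and ctrl.close_gripper(force=None): open the fingers fully, or close them until they stop; force is the grip in N (None keeps the last).
- ctrl.pause(seconds).
- ctrl.ik(position, orientation): joint angles nearest the present ones, or None.
- get_state(): the state.
- vision.grab_frame(name): name is "scene" or "top" or "wrist"; returns (picture, depth): 420x560x3 uint8, blue, green, red; 420x560 float32, m along the optical axis (not along the pixel's ray), 0 where there is no reading.
- vision.camera_info(name): a dict with "mtx" (3x3 intrinsics, pixels), "dist_coeffs" ([k1, k2, p1, p2, k3] as OpenCV has them; the pictures are not rectified), "R" (3x3) and "t" (3): a world point X has camera coordinates R X + t; the wrist camera has in their place "hand_eye" (4x4, takes a point from camera to tool coordinates, whose origin is the TCP and whose axes are the flange's). Camera axes: x right, y down, z forward; pixel columns grow to the right and rows downward; lengths in m; the calibration is good to about 2 mm. A picture is of the moment at which its call begins: read the wrist's pose just before it. camera_info takes no time and is no camera call.
A pose or a line that the arm cannot do raises ctrl.Unreachable and nothing moves.
- ticket.close_job(): hands the job in; it is judged then, once.
Trained networks look in the newest picture that a camera, given by its name, has taken for a name from the list of things; names that differ only in an ending like _2 or _b are one class to them, and where a whole thing is asked for, a point or a joint stands for the part that bears it (a point fixed in the world has none). Each returns a list of dicts, best first, with "p" (0 to 1); they miss things now and then, are a little off and sometimes report something else, mostly with a low value. They report only what shows in the picture. A call takes as long as a camera call.
- models.recognise(camera, target): "point" ([column, row] in pixels, amid what is visible of it).
- models.masks_of(camera, target): "mask" (420x560 bool, what is visible of it) and "point" ([column, row] in pixels, amid what is visible of it).
The state is a dict: "time": time; "qpos": joint angles; "qd": joint speeds; "tau": joint torques, N m; "tcp_pos": TCP position; "eef_rot": TCP orientation; "contact_force": force on the tool from outside, world axes, zero at the start; "wrist_torque": the same for the moment, N m; "width": finger opening in m; "gripper_force": force on a finger pad.
Only numpy, scipy, OpenCV 4.12 (cv2) and the standard library are available. Lean on these libraries where they do the work, as an engineer would, in place of code of your own. Each camera call takes 0.05 s, during which the arm holds its last target. There are 200 camera calls.

## Working session

There is one attempt and no reset: what is moved stays moved. The work goes in short steps, each a Python script; the robot and the scene stay as the last script left them, time stands still between calls to the robot, and variables do not carry over. Pictures are saved under pics/ and viewed, at most 10 in all, crops included, and the job is handed in when it is done.

```bash
ls; mkdir -p pics; python3 - <<'E'
from station import ctrl,get_state,vision,models
import cv2,numpy as np
s=get_state();print(s['time'],s['tcp_pos'],s['eef_rot'],s['contact_force'],ctrl.pinch_z,s['width'])
ims=[]
for c in("top","scene"):
    im,d=vision.grab_frame(c);ims.append(im);np.savez(f'{c}.npz',im=im,d=d)
    i=vision.camera_info(c);print(c,np.round(i['mtx'],1).tolist(),np.round(i['R'],3).tolist(),np.round(i['t'],3))
    for t in("stage","slide_handle","front_tab","rear_tab","stain_bottle","cover_slips"):
        r=models.recognise(c,t);print(t,[(np.round(x['point']).tolist(),round(x['p'],2)) for x in r[:2]])
cv2.imwrite('pics/a.png',ims[0]);cv2.imwrite('pics/b.png',ims[1])
print(get_state()['time'])
E
```

```text
pics
0.0 [0.18867479 0.59530195 0.23040978] [-1.37892003e-04  1.52802338e-01  9.88256347e-01 -9.05312132e-04] [-0.77283527  0.46266429 -0.25578116] -0.0187 0.08534853070076533
top [[431.0, 0.0, 276.4], [0.0, 431.0, 209.3], [0.0, 0.0, 1.0]] [[0.013, -1.0, -0.011], [-0.982, -0.01, -0.19], [0.19, 0.013, -0.982]] [-0.151  0.599  0.829]
stage [([268.0, 216.0], 0.68)]
slide_handle [([268.0, 207.0], 0.6)]
front_tab [([243.0, 233.0], 0.45)]
rear_tab []
stain_bottle [([349.0, 246.0], 0.88), ([360.0, 216.0], 0.48)]
cover_slips [([361.0, 214.0], 0.59)]
scene [[438.0, 0.0, 280.6], [0.0, 438.0, 206.2], [0.0, 0.0, 1.0]] [[0.522, -0.853, 0.006], [-0.649, -0.402, -0.645], [0.553, 0.333, -0.764]] [-0.455  0.386  0.635]
stage [([262.0, 227.0], 0.55)]
slide_handle [([265.0, 208.0], 0.54)]
front_tab [([227.0, 214.0], 0.67)]
rear_tab [([294.0, 210.0], 0.71)]
stain_bottle [([321.0, 279.0], 0.64)]
cover_slips [([352.0, 265.0], 0.75)]
0.7
```

View pics/a.png

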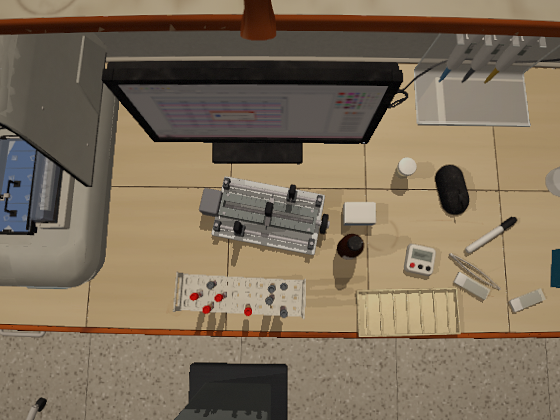

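View pics/b.png

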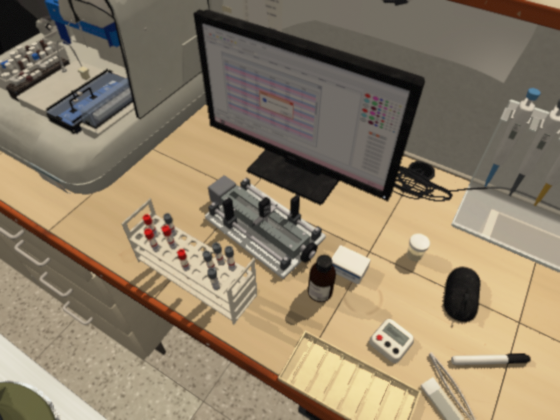

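The top picture shows the stage at about (268,214), with the handle at (268,208), the front tab at (238,230) and the rear tab at (292,190). The housing is on the left at (210,202) and the handwheel on the right at (324,222). The bottle (349,245) and carton (360,213) are clear of it to the right. The scene picture agrees: tabs at (227,210) and (294,208), monitor behind, tube rack in front.

```bash
cat > h.py <<'E'
from station import ctrl,get_state,vision,models,ticket
import cv2,numpy as np
from scipy.spatial.transform import Rotation as Ro
def quat(yaw):  # tool z down, tool y along stage y (rotated by yaw)
    x=np.array([-np.cos(yaw),-np.sin(yaw),0]);y=np.array([-np.sin(yaw),np.cos(yaw),0])
    q=Ro.from_matrix(np.c_[x,y,np.cross(x,y)]).as_quat();return q[[3,0,1,2]]
def cam(name,s=None):
    i=vision.camera_info(name)
    if name=='wrist':
        w,x,y,z=s['eef_rot'];H=np.array(i['hand_eye']);R=Ro.from_quat([x,y,z,w]).as_matrix()
        return i,R@H[:3,:3],R@H[:3,3]+s['tcp_pos']
    R=np.array(i['R']);return i,R.T,-R.T@np.array(i['t'])
def rays(i,A,px):
    u=cv2.undistortPoints(np.float64(px).reshape(-1,1,2),np.array(i['mtx']),np.array(i['dist_coeffs'])).reshape(-1,2)
    return np.c_[u,np.ones(len(u))]@A.T
def atz(c,px,z):
    i,A,o=c;r=rays(i,A,px);return o+r*((z-o[2])/r[:,2])[:,None]
def cloud(c,d):
    v,u=np.mgrid[:420,:560];i,A,o=c;r=rays(i,A,np.c_[u.ravel(),v.ravel()]);P=o+r*d.ravel()[:,None]
    P[d.ravel()==0]=np.nan;return P.reshape(420,560,3)
E
python3 - <<'E'
from h import *
d=np.load('top.npz')['d'];c=cam('top');P=cloud(c,d)
for n,p in dict(handle=(268,208),front=(238,229),rear=(292,190),wheel=(324,222),hous=(210,202)).items():
    print(n,atz(c,[p],.09 if n in('front','rear','handle') else .04).round(3),P[p[1],p[0]].round(3))
for v in range(135,215,8): print(v,P[v,215:325:22].round(3)[:,[0,2]].tolist())
for yaw in(-.2,0): 
    for y in(0,.03): print(ctrl.ik([.52,y,.3],quat(yaw)),ctrl.ik([.52,y,.3],quat(yaw+np.pi)))
i=vision.camera_info('wrist');print(np.round(i['hand_eye'],3),np.round(i['mtx'],0))
E
```

```text
handle [[ 0.597 -0.128  0.09 ]] [ 0.596 -0.128  0.094]
front [[ 0.554 -0.07   0.09 ]] [ 0.554 -0.07   0.09 ]
rear [[ 0.634 -0.176  0.09 ]] [ 0.634 -0.176  0.089]
wheel [[ 0.578 -0.244  0.04 ]] [ 0.577 -0.243  0.048]
hous [[ 0.618 -0.004  0.04 ]] [ 0.617 -0.005  0.044]
135 [[0.745, 0.1], [0.744, 0.102], [0.744, 0.104], [0.744, 0.103], [0.744, 0.104]]
143 [[0.761, 0.007], [0.76, 0.01], [0.761, 0.008], [0.762, 0.006], [0.765, 0.001]]
151 [[0.741, 0.01], [0.741, 0.009], [0.742, 0.008], [0.743, 0.007], [0.746, 0.0]]
159 [[0.723, 0.008], [0.723, 0.01], [0.724, 0.007], [0.724, 0.008], [0.727, -0.001]]
167 [[0.707, -0.003], [0.707, 0.002], [0.708, -0.002], [0.709, -0.004], [0.709, -0.002]]
175 [[0.689, -0.004], [0.689, -0.001], [0.69, -0.003], [0.69, -0.002], [0.69, 0.001]]
183 [[0.67, -0.001], [0.667, 0.013], [0.668, 0.01], [0.672, -0.002], [0.672, -0.001]]
191 [[0.64, 0.048], [0.649, 0.014], [0.646, 0.025], [0.651, 0.009], [0.651, 0.011]]
199 [[0.624, 0.045], [0.625, 0.039], [nan, nan], [0.632, 0.011], [0.63, 0.025]]
207 [[0.606, 0.046], [0.612, 0.021], [0.614, 0.011], [0.609, 0.041], [0.6
[... 187 characters left out ...]
-0.18555532  0.29013672  0.11085857  1.65525165 -0.03398957  1.19808384
  1.30388297] [-0.56409938  0.34185335  0.6561515   1.65973942 -0.21994372  1.21508513
 -1.62962362]
[-0.14524855  0.28942496  0.13435416  1.65751158 -0.04107017  1.19740958
  1.56936535] [-0.47721399  0.33246823  0.60948178  1.6614574  -0.20096431  1.21099185
 -1.3930918 ]
[-0.16024525  0.28931883  0.07614356  1.65493401 -0.02330344  1.19822438
  1.49202553] [-0.52220374  0.33117483  0.59130662  1.65927927 -0.19491707  1.21060108
 -1.45779649]
[[ 0.    -0.953 -0.303  0.077]
 [ 1.     0.    -0.001 -0.   ]
 [ 0.001 -0.303  0.953 -0.142]
 [ 0.     0.     0.     1.   ]] [[344.   0. 274.]
 [  0. 344. 209.]
 [  0.   0.   1.]]
```

```bash
python3 - <<'E'
from h import *
for n in('top','scene'):
    P=cloud(cam(n),np.load(n+'.npz')['d']).reshape(-1,3);P=P[np.isfinite(P).all(1)]
    print(n)
    for x in np.arange(.1,.8,.1):
        r=[]
        for y in np.arange(-.3,.7,.1):
            m=(P[:,0]>=x)&(P[:,0]<x+.1)&(P[:,1]>=y)&(P[:,1]<y+.1)
            r.append(round(float(np.percentile(P[m,2],99)),2) if m.sum()>5 else None)
        print(round(x,1),r)
q=quat(-.165)
for p in([.36,.36,.4],[.45,.0,.4],[.585,-.13,.22]): print(ctrl.ik(p,q))
E
```

```text
top
0.1 [-0.79, -0.25, -0.24, -0.23, -0.24, -0.79, -0.79, -0.79, -0.79, -0.79]
0.2 [-0.79, -0.79, -0.79, -0.79, -0.79, -0.79, -0.79, -0.79, -0.79, -0.79]
0.3 [0.0, 0.14, 0.14, 0.1, 0.0, 0.0, 0.0, 0.0, -0.1, None]
0.4 [0.0, 0.14, 0.14, 0.14, 0.0, 0.13, 0.13, 0.08, None, None]
0.5 [0.1, 0.09, 0.09, 0.03, 0.0, 0.16, 0.16, 0.12, None, None]
0.6 [0.04, 0.09, 0.05, 0.05, 0.0, 0.36, 0.16, 0.12, None, None]
0.7 [0.51, 0.54, 0.51, 0.5, 0.51, 0.37, 0.12, 0.12, None, None]
scene
0.1 [None, 0.0, 0.02, 0.02, 0.0, -0.79, -0.79, -0.79, -0.79, -0.79]
0.2 [None, None, None, -0.79, -0.79, -0.79, -0.79, -0.79, -0.79, -0.79]
0.3 [0.0, 0.14, 0.14, 0.1, 0.0, 0.0, 0.0, 0.0, -0.13, -0.24]
0.4 [0.09, 0.14, 0.14, 0.14, 0.0, 0.13, 0.13, 0.13, 0.13, None]
0.5 [0.11, 0.09, 0.09, 0.04, 0.0, 0.16, 0.16, 0.13, 0.14, 0.15]
0.6 [0.04, 0.09, 0.05, 0.05, 0.0, 0.36, 0.36, 0.2, 0.2, 0.15]
0.7 [0.35, 0.35, 0.35, 0.35, 0.35, 0.34, 0.3, 0.3, 0.2, 0.24]
[-0.65506845  0.23057108 -0.23927782  1.4684663   0.05459349  1.4490832
  0.5109175 ]
[-0.32330547  0.1291789   0.31818772  1.60220151 -0.04079499  1.41675613
  1.4044634 ]
[ 0.01049961  0.48295068  0.2650706   1.59349592 -0.13811971  1.08358765
  1.71721474]
```

```bash
python3 - <<'E'
from h import *
q=quat(-.165)
ctrl.movep([.42,.25,.36],q);ctrl.movep([.585,-.13,.20],q)
ctrl.pause(.3);s=get_state();print(s['time'],s['tcp_pos'],s['contact_force'],s['eef_rot'],q)
im,d=vision.grab_frame('wrist');np.savez('w.npz',im=im,d=d,tcp_pos=s['tcp_pos'],eef_rot=s['eef_rot']);c=cam('wrist',s)
for t in("slide_handle","front_tab","rear_tab"):
    r=models.recognise('wrist',t);print(t,[(np.round(x['point']).tolist(),round(x['p'],2),atz(c,[x['point']],.08).round(3).tolist()) for x in r[:2]])
cv2.imwrite('pics/w.png',im)
P=cloud(c,d).reshape(-1,3)
for lo,hi in((.007,.02),(.036,.047)):
    m=(P[:,2]>lo)&(P[:,2]<hi)&(abs(P[:,0]-.6)<.13)&(abs(P[:,1]+.12)<.13)
    print(m.sum(),cv2.minAreaRect((P[m,:2]*1000).astype(np.float32)))
E
```

```text
4.2333 [ 0.58520339 -0.12932213  0.20032302] [-0.25576603 -0.37998396 -0.31134831] [2.82703630e-04 8.19063491e-02 9.96639988e-01 7.21552934e-05] [0.         0.08240645 0.9965988  0.        ]
slide_handle [([278.0, 210.0], 0.89, [[0.593, -0.128, 0.08]])]
front_tab [([277.0, 209.0], 0.72, [[0.592, -0.129, 0.08]])]
rear_tab [([234.0, 254.0], 0.85, [[0.625, -0.17, 0.08]])]
13672 ((627.860595703125, -118.42982482910156), (251.14828491210938, 214.27224731445312), 86.05087280273438)
12176 ((599.739501953125, -117.52835083007812), (266.6056213378906, 115.92139434814453), 79.3692398071289)
```

View pics/w.png

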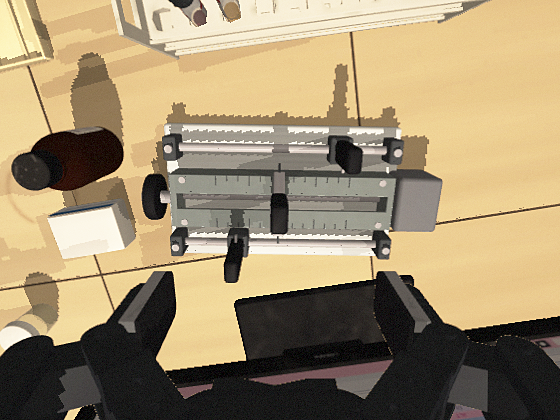

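The wrist picture shows the handle at about (279,212), the front tab at (349,157) and the rear tab at (233,258). The stage's long edges are nearly horizontal, so the yaw guess is close. The "front_tab" report at (277,209) was really the handle.

```bash
python3 - <<'E'
from h import *
w=np.load('w.npz');c=cam('wrist',w);P=cloud(c,w['d'])
Z=P[...,2]
n,l,st,ce=cv2.connectedComponentsWithStats(((Z>.062)&(Z<.1)).astype(np.uint8))
for k in range(1,n):
    if st[k,4]>80:
        Q=P[l==k];T=Q[Q[:,2]>np.percentile(Q[:,2],98)-.006]
        print(st[k],Q[:,2].max().round(3),'top',T.mean(0).round(4),len(T),np.ptp(T,0).round(3))
# edges of cover: for image columns, extent of z in .036-.048
F=[];B=[]
for u in list(range(190,225))+list(range(300,335))+list(range(355,380)):
    v=np.where((Z[120:300,u]>.036)&(Z[120:300,u]<.049))[0]+120
    v=v[(v>160)&(v<240)]
    if len(v)>10: F.append(P[v.min(),u]);B.append(P[v.max(),u])
for E in(F,B):
    E=np.array(E);p=np.polyfit(E[:,1],E[:,0],1);r=E[:,0]-np.polyval(p,E[:,1]);g=abs(r)<.002
    p=np.polyfit(E[g,1],E[g,0],1);print('slope',p,'yaw',-np.arctan(p[0]),g.sum(),len(E),E[:,2].mean())
g=cv2.cvtColor(w['im'],6)
L=cv2.createLineSegmentDetector().detect(g)[0].reshape(-1,4)
for a in L:
    if np.hypot(a[2]-a[0],a[3]-a[1])>60 and abs(a[3]-a[1])<8 and 110<a[1]<270:
        X=atz(c,[a[:2],a[2:]],.03);dd=X[1]-X[0];print(a.round(),'yaw',round(float(-np.arctan(dd[0]/dd[1])),3))
E
```

```text
[ 130    0  362   51 6887] 0.1 top [ 0.4474 -0.1743  0.0938] 482 [0.027 0.069 0.01 ]
[  29  133   66   58 2376] 0.1 top [ 0.5277 -0.2857  0.0962] 250 [0.027 0.014 0.007]
[340 143  23  31 602] 0.091 top [ 0.5613 -0.0662  0.0887] 424 [0.02  0.014 0.007]
[270 196  19  38 689] 0.094 top [ 0.597  -0.1282  0.091 ] 505 [0.024 0.017 0.007]
[224 248  17  35 515] 0.091 top [ 0.6361 -0.1746  0.0887] 331 [0.02  0.014 0.007]
[ 463  316   97   30 1738] 0.1 top [0.7434 0.0814 0.0952] 207 [0.007 0.066 0.008]
[ 165  341  229   54 5156] 0.1 top [ 0.7439 -0.1336  0.0965] 955 [0.007 0.195 0.007]
slope [0.18365422 0.59651247] yaw -0.1816302113000871 93 95 0.038059579704451264
slope [0.18371246 0.64667001] yaw -0.1816865492106104 95 95 0.04139307733713069
[279. 238. 369. 239.] yaw -0.18
[179. 150. 271. 152.] yaw -0.18
[318. 195. 386. 197.] yaw -0.189
[192. 142. 254. 143.] yaw -0.179
[401. 128. 164. 124.] yaw -0.18
[179. 168. 276. 169.] yaw -0.18
[271. 176. 169. 174.] yaw -0.178
[386. 212. 291. 211.] yaw -0.177
[352. 243. 292. 242.] yaw -0.174
[271. 147. 181. 145.] yaw -0.182
[291. 209. 373. 209.] yaw -0.172
[251. 253. 366. 255.] yaw -0.18
```

```bash
cat >> h.py <<'E'
yaw=-.18;q=quat(yaw);ex=np.array([np.cos(yaw),np.sin(yaw),0]);ey=np.array([-np.sin(yaw),np.cos(yaw),0])
H0=np.array([.597,-.128,0])            # handle as first seen: stage-y reference 0
def st():
    s=get_state();return s,float((s['tcp_pos']-H0)@ey),float(s['contact_force']@ey)
def at(x,y,z): return H0+x*ex+y*ey+[0,0,z]
E
python3 - <<'E'
from h import *
ctrl.movep(at(0,0,.115),q);ctrl.movel(at(0,0,.058),max_speed=.08)
s,y,f=st();print(s['time'],y,f,s['tcp_pos'])
ctrl.close_gripper(25);s,y,f=st();print('closed',s['time'],y,f,s['width'],s['contact_force'])
yc=0
for k in range(5):
    yc+=.001;ctrl.movel(at(0,yc,.058),max_speed=.01);s,y,f=st();print(round(s['time'],2),round(y*1e3,2),round(f,2))
    if abs(f)>5:break
E
```

```text
5.7333 -4.641459893549899e-05 -0.2202546965041607 [ 0.59732441 -0.12810621  0.05836723]
closed 6.375 4.6687933276167084e-05 -0.14249018827622062 0.013832195211247062 [-0.3872464  -0.07436306  1.79390283]
6.62 0.9 -0.25
6.88 2.03 0.11
7.12 3.18 -1.9
7.38 4.23 -0.91
7.62 5.22 -0.1
```

```bash
cat >> h.py <<'E'
def avg(n=5,dt=.02):
    Y=[];F=[]
    for _ in range(n): ctrl.pause(dt);_,y,f=st();Y.append(y);F.append(f)
    return np.mean(Y)*1e3,np.mean(F)
def probe(yc,sg,lim=30,step=.001):
    """step until solid; then 0.5 mm steps up to about 7 N, logging"""
    n=0
    for k in range(lim):
        yc+=sg*step;ctrl.movel(at(0,yc,.058),max_speed=.012)
        s,y,f=st()
        if sg*f<-2.2: y,f=avg();y/=1e3
        print(round(s['time'],2),round(yc*1e3,2),round(y*1e3,2),round(f,2))
        if sg*f<-2.2: n=1;break
    while n and n<6:
        y,f=avg();print('fine',round(yc*1e3,2),y.round(2),f.round(2))
        if sg*f<-6.2: break
        yc+=sg*.0004;ctrl.movel(at(0,yc,.058),max_speed=.01);n+=1
    return yc
E
python3 - <<'E'
from h import *
print(probe(.005,1,26))
E
```

```text
7.88 6.0 6.18 -1.18
8.12 7.0 7.19 -1.16
8.38 8.0 8.22 0.78
8.62 9.0 9.2 -0.98
8.88 10.0 10.23 -0.35
9.12 11.0 11.2 -0.92
9.38 12.0 12.21 -0.34
9.62 13.0 13.18 0.13
9.88 14.0 14.19 -0.04
10.12 15.0 15.2 -0.38
10.38 16.0 16.05 -1.05
10.62 17.0 16.48 -1.93
10.88 18.0 16.9 -3.78
fine 18.0 16.92 -3.39
fine 18.4 16.97 -4.84
fine 18.8 17.08 -5.11
fine 19.2 17.23 -5.67
fine 19.6 17.39 -6.03
0.020000000000000014
```

```bash
python3 - <<'E'
from h import *
ctrl.movel(at(0,.014,.058),max_speed=.03);print(avg())
ctrl.movel(at(0,-.006,.058),max_speed=.03);print(avg())
print(probe(-.006,-1,42))
E
```

```text
(np.float64(14.056272904090667), np.float64(-0.8703493558340792))
(np.float64(-5.772669969696846), np.float64(-0.49509471644576486))
14.21 -7.0 -6.39 0.11
14.46 -8.0 -7.28 0.6
14.71 -9.0 -8.27 0.64
14.96 -10.0 -9.23 0.5
15.21 -11.0 -9.76 1.76
15.46 -12.0 -10.16 2.61
fine -12.0 -10.15 2.51
fine -12.4 -10.18 3.57
fine -12.8 -10.28 3.85
fine -13.2 -10.41 4.85
fine -13.6 -10.57 5.33
-0.014
```

```bash
cat >> h.py <<'E'
def goto(x,z,y):
    """closed loop on measured stage y"""
    cmd=y;ctrl.movel(at(x,cmd,z),max_speed=.04)
    for _ in range(5):
        m,f=avg(4);print('y',m.round(2),'F',f.round(2))
        e=y-m/1e3
        if abs(e)<.0001: break
        cmd+=e;ctrl.movel(at(x,cmd,z),max_speed=.01)
def place(x,y0,y1):
    ctrl.movep(at(x,y0,.125),q);ctrl.movel(at(x,y0,.056),max_speed=.08)
    ctrl.close_gripper(25);s,y,f=st();print('grip',s['time'],s['width'],s['contact_force'].round(2))
    goto(x,.056,y1)
    ctrl.ungrasp();ctrl.movel(at(x,y1,.125),max_speed=.1);print(get_state()['time'])
E
python3 - <<'E'
from h import *
goto(0,.058,-.0094)
ctrl.ungrasp();ctrl.movel(at(0,-.0094,.12),max_speed=.1)
place(-.047,.0546,.01598)
E
```

```text
y -8.2 F 1.15
y -9.56 F 1.07
y -9.53 F 0.59
y -9.5 F 0.68
y -9.47 F 0.95
grip 22.3667 0.011574456447270832 [0.04 0.04 2.92]
y 14.49 F -0.22
y 15.94 F -0.43
25.4667
```

```bash
python3 - <<'E'
from h import *
place(.047,-.0387,-.0094)
ctrl.movel(at(-.015,0,.2),max_speed=.15);ctrl.pause(.3)
s=get_state();im,d=vision.grab_frame('wrist');c=cam('wrist',s);cv2.imwrite('pics/w2.png',im);P=cloud(c,d);Z=P[...,2]
n,l,S,_=cv2.connectedComponentsWithStats(((Z>.062)&(Z<.1)).astype(np.uint8))
for k in range(1,n):
    if S[k,4]>80:
        Q=P[l==k];T=Q[Q[:,2]>np.percentile(Q[:,2],98)-.006];m=T.mean(0)-H0;print(S[k][:2],'x',(m@ex*1e3).round(1),'y',(m@ey*1e3).round(1))
print(get_state()['time'])
E
```

```text
grip 27.65 0.011582924287889595 [-0.56  0.09  1.69]
y -8.94 F 0.69
y -9.98 F 1.09
y -9.87 F -1.13
y -8.99 F -1.25
y -8.98 F -0.25
31.6667
[120   0] x -140.3 y -74.5
[ 26 141] x -40.4 y -167.8
[287 147] x -46.4 y 15.1
[254 200] x 0.0 y -10.0
[257 253] x 46.7 y -9.7
[464 316] x 106.1 y 235.1
[168 344] x 142.6 y 32.9
32.8167
```

View pics/w2.png

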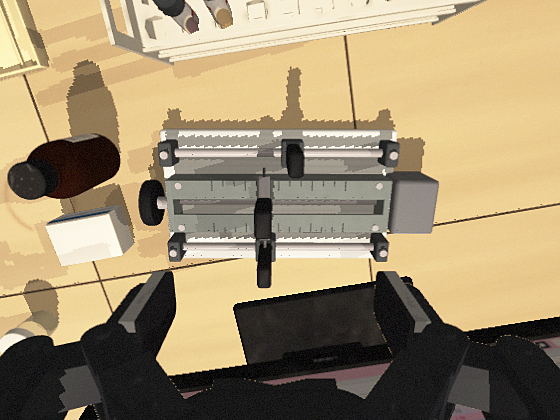

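The second wrist picture shows the rear tab (263,262) in line with the handle (263,222), which sits at the right stop. The front tab (294,158) is at the left touch place. The bottle and carton have not moved, and the arm is clear of everything.

```bash
python3 -c "
from h import *
print(ticket.close_job(),get_state()['time'])"
```

```text
the job is handed in; nothing more can be done
the job is handed in; nothing more can be done
```

The free play came out at about 25.4 mm, probed with at most about 6 N. The front marker is at the left first-touch place and the rear marker at the right one, each within roughly 0.5 mm by my readings. The job is handed in, with about 33 s used at the last clock reading; no verdict was shown.

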